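Back off the jar clamp of unknown thread hand

ROBOT

A 6-joint arm with a two-finger parallel gripper is mounted at the origin on a cart in front of the work surface, level with it; the furniture and walls round the work are solid. World frame = base frame: x ahead of the robot, y to its left, z up, the work surface at z = 0. Lengths are in m, angles in rad, forces in N, time in s.
With the tool pointing down it reaches from about 0.3 to 0.875 m from the base axis. Payload 6.4 kg.
Tool frame: the origin (TCP) lies between the finger pads; the fingertips stand 14 mm ahead of it and the grasp point (between the pads) lies 5 mm behind it; z points along the fingers, y is the line along which they close (so a half turn about z gives the same grasp; the last joint's range is limited). The gripper opens to 88 mm and grips with 3 to 60 N. Pads are 18 mm wide; open, the fingers measure 123 mm over their backs; the gripper's body (75 mm by 187 mm) begins 45 mm behind the grasp point.
Start: joints at [1.1, 0.181, 1.607, -0, 1.354, -0.206], TCP at [0.15, 0.555, 0.253] pointing down, gripper open.
Joint ranges: [-2.99, 2.99], [-0.89, 2.07], [0.3, 2.58], [-1.14, 4.28], [0, 2.63], [-3.12, 3.12]. Speed limits (rad/s): [2.57, 2.57, 3.01, 3.14, 3.14, 3.14].

INTERFACE

Orientations are given as a rotation vector (axis times angle).
In Python, from cell import r, camera, camera_info, job gives the robot as it stands. The module is installed in compiled form; this text tells all that it offers.
- The arm moves only by the shell command python3 -m handwheel 'ROWS'. ROWS is JSON, a list of rows, each a list of 3 entries, a list of its own where there are three numbers: the turn, a rotation vector about the tool's x, y, z in degrees, then the shift along the tool's x, y, z in cm, then the closure, from 0 (fully open) to 1 (shut). A call has 1 to 5 rows; each row shifts and turns the commanded pose from where the row before left it, along the tool's axes as they then stand; what a row does not reach is not made up. A row lasts 1/12 s, in which the tool goes at most 41.7 mm and 7.16 degrees, less where a joint would pass 70% of its speed; a pose out of reach is approached as far as the arm can. A call with a gripper value outside its range is refused whole. The fingers move at their own pace and stop on an object; the grip force is fixed at half the most. Time passes only in rows, so rows that do not move let the fingers close. It gives the time, the measured TCP pose, the force, the opening and the grip force at its end, in the units of the state.
- r.get_state(): the state, without advancing time (a new reading comes with each control period).
- camera(name): name is "scene" or "side" or "wrist"; returns (picture, depth): 400x640x3 uint8, red, green, blue; 400x640 float32, m along the optical axis (not along the pixel's ray), 0 where there is no reading.
- camera_info(name): a dict with "fx", "fy", "cx", "cy" (pixels), "extrinsics" (4x4, takes a point from camera to world coordinates); the wrist camera has in their place "tool_from_camera" (4x4, takes a point from camera to tool coordinates, whose origin is the TCP and whose axes are the flange's). Camera axes: x right, y up, looking along -z (the intrinsics and any distortion apply to the point x, -y, -z); pixel columns grow to the right and rows downward; lengths in m; the calibration is good to about 2 mm. A picture is of the moment at which its call begins: read the wrist's pose just before it. camera_info takes no time and is no camera call.
- job.hand_in(): hands the job in; it is judged then, once.
The state is a dict: "time_s": time; "q": joint angles; "joint_vel": joint speeds; "joint_torque": joint torques, N m; "position": TCP position; "eef_rot": TCP orientation; "contact_force": force on the tool from outside, world axes, zero at the start; "torque": the same for the moment, N m; "gripper_width": opening from 0.0 (shut) to 1.0 (fully open); "grasp_force": force on a finger pad.
Only numpy, scipy, OpenCV 4.12 (cv2) and the standard library are available. Lean on these libraries where they do the work, as an engineer would, in place of code of your own. Each camera call takes 0.05 s, during which the arm holds its last target. There are 200 camera calls.

TASK

Two look-alike jar clamps from the paint mixer stand on the table; one has an ordinary screw and the other a reverse-thread one, and nothing shows which. Loosen the clamp that has the small dropper bottle standing in front of it: try its bar grip gently one way, and if it is blocked, turn it the other way, backing it off by an eighth of a turn or more, then let go. Leave the other clamp tight, and do not disturb the dropper bottle or the small white paint pot.

Things in the scene. Friction and masses are not known exactly. Their poses are not given: they have to be found in the camera images.
- grip_1 (a point): Clamp 1: the black bar grip of a jar clamp: 56 mm long (its own x), 14 mm thick (its own y), 28 mm tall; this point is its centre, on the vertical turning axis, 160 mm above the table. 16 mm free below the bar lies the clamp's aluminium bridge (24 mm wide, 118 mm long, top at z = 0.130, nuts and rods at its ends to z = 0.137). The clamp is fixed to the table: grey foot 100 x 116 mm, a white jar clamped under the bridge.
- grip_2 (a point): Clamp 2: the black bar grip of a jar clamp: 56 mm long (its own x), 14 mm thick (its own y), 28 mm tall; this point is its centre, on the vertical turning axis, 160 mm above the table. 16 mm free below the bar lies the clamp's aluminium bridge (24 mm wide, 118 mm long, top at z = 0.130, nuts and rods at its ends to z = 0.137). The clamp is fixed to the table: grey foot 100 x 116 mm, a white jar clamped under the bridge.
- knob_1 (a joint): turn of bar grip 1: 0 = tight (as it starts), grows as it loosens, whichever way round that is; stop at 1.3. It moves against 0.12 N m of even friction; beyond tight (below 0) it is blocked dead. One clamp has an ordinary thread (loosens anticlockwise from above), the other a reverse thread (loosens clockwise); they look alike and were put down in either order, so which is which is found only by turning.
- knob_2 (a joint): turn of bar grip 2: 0 = tight (as it starts), grows as it loosens, whichever way round that is; stop at 1.3. It moves against 0.12 N m of even friction; beyond tight (below 0) it is blocked dead. One clamp has an ordinary thread (loosens anticlockwise from above), the other a reverse thread (loosens clockwise); they look alike and were put down in either order, so which is which is found only by turning.
- dropper_mid (a point): loose small dropper bottle, 29 mm across and 73 mm tall, upright; this point is on its axis half-way up. It stands about 120 mm from the turning axis of the clamp to loosen, on the robot's side of it.
- pot_mid (a point): loose small white lidded paint pot, 56 mm across and 44 mm tall; this point is on its axis half-way up. It stands about 120 mm in front of the other clamp.

How it is judged:
At the end, for the whole second after the job is handed in: The bar grip of the clamp with the dropper bottle in front is turned at least 0.65 rad (37 degrees) in its loosening direction; the other clamp's is still within 0.15 rad of tight (((horizontal distance between dropper_mid and grip_1 below 0.155 m and value of joint knob_1 above 0.65 rad and value of joint knob_2 below 0.15 rad) or (horizontal distance between dropper_mid and grip_2 below 0.155 m and value of joint knob_2 above 0.65 rad and value of joint knob_1 below 0.15 rad))); the robot touches nothing.
It fails at once if the other clamp is loosened ((horizontal distance between dropper_mid and grip_1 below 0.155 m and value of joint knob_2 above 0.25 rad) or (horizontal distance between dropper_mid and grip_2 below 0.155 m and value of joint knob_1 above 0.25 rad)).
It fails at once if the dropper bottle or the paint pot is disturbed (distance of any of dropper_mid, pot_mid from where it was at the start of the episode above 0.02 m).
It also fails if it takes over 32 s, if anything falls off the work surface, if the arm or the gripper's body presses on something with over 40 N, if the wrist force passes 120 N, or if a joint passes its speed limit or range.

## Working session

There is one attempt and no reset: what is moved stays moved. The work goes in short steps, Python scripts to look and compute and a shell command to move; the robot and the scene stay as the last step left them, time stands still between calls to the robot, and variables do not carry over. Pictures are saved under pics/ and viewed, at most 10 in all, crops included, and the job is handed in when it is done.

```bash
mkdir -p pics
python3 - <<'E'
from cell import r,camera,camera_info
import cv2,numpy as np
s=r.get_state();print(s)
for n in("scene","side"):
    p,d=camera(n);cv2.imwrite(f"pics/{n}0.png",p[:,:,::-1]);np.save(f"{n}_d.npy",d);print(n,camera_info(n))
print(camera_info("wrist"))
E
```

```text
{'time_s': 0.0, 'q': array([ 1.09968877e+00,  1.81558442e-01,  1.60798496e+00, -1.71997598e-05,
        1.35383695e+00, -2.06309852e-01]), 'joint_vel': array([ 0.0006641 ,  0.00084918,  0.00159658, -0.00102152, -0.00042281,
       -0.00022789]), 'joint_torque': array([-2.54772394e-04, -4.33865011e+01, -3.41850972e+01,  7.01815775e-02,
        3.83548101e-02, -1.49133389e-04]), 'position': array([0.15023911, 0.5544893 , 0.25181149]), 'eef_rot': array([-4.14646864e-01, -3.11352420e+00,  2.65684773e-03]), 'contact_force': array([0.37788191, 0.42167017, 1.52790195]), 'torque': array([-0.00972635, -0.05464886,  0.03208013]), 'grasp_force': 0.0, 'gripper_width': 1.0017229691550327}
scene {'fx': 426.44216758386005, 'fy': 426.44216758386005, 'cx': 316.9465085665815, 'cy': 199.50773183291147, 'extrinsics': array([[ 0.66697131,  0.42501848, -0.61197104, -0.22537185],
       [-0.74501544,  0.36933389, -0.55546779, -0.58202137],
       [-0.01006243,  0.82640896,  0.56298044,  0.71527524],
       [ 0.        ,  0.        ,  0.        ,  1.        ]])}
side {'fx': 401.6265351851554, 'fy': 401.6265351851554, 'cx': 309.23970453979973, 'cy': 199.71442846841168, 'extrinsics': array([[ 0.87278061,  0.19773086, -0.44626954,  0.05065766],
       [-0.48759246,  0.39538062, -0.77841362, -0.7003331 ],
       [ 0.02252993,  0.89698198,  0.44149262,  0.51394224],
       [ 0.        ,  0.        ,  0.        ,  1.        ]])}
{'fx': 283.0946724554001, 'fy': 283.0946724554001, 'cx': 321.4586515977516, 'cy': 202.12818669178986, 'tool_from_camera': array([[ 4.40650540e-04,  9.57882908e-01,  2.87158739e-01,
         7.37156476e-02],
       [ 9.99999750e-01, -2.63392380e-04, -6.55913770e-04,
         4.03349237e-04],
       [-5.52653166e-04,  2.87158956e-01, -9.57882784e-01,
        -1.32332504e-01],
       [ 0.00000000e+00,  0.00000000e+00,  0.00000000e+00,
         1.00000000e+00]])}
```

View pics/scene0.png

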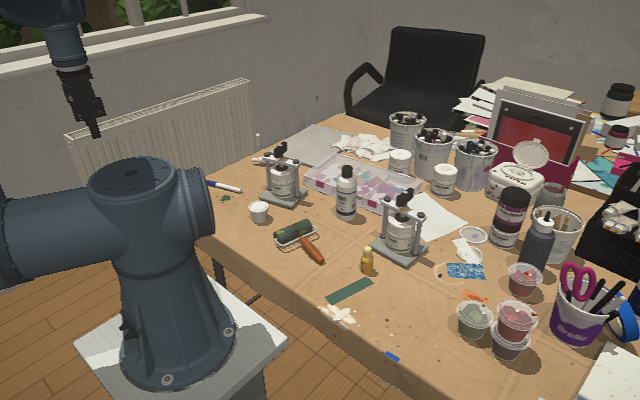

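View pics/side0.png

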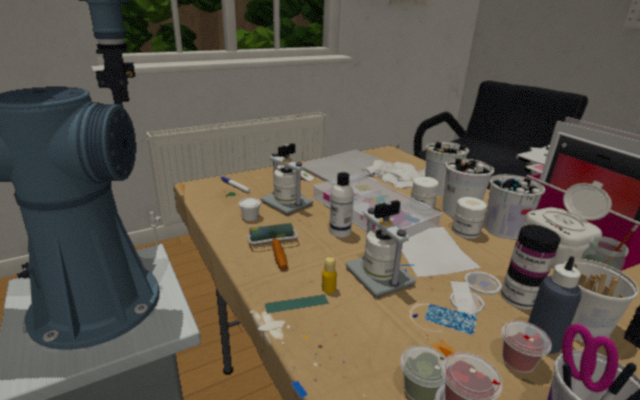

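The scene view shows the yellow dropper at (368,261) in front of the near clamp, whose grip is at about (405,200). The white pot at (259,212) stands in front of the far clamp (280,155). In the side view the near grip is at (385,212).

```bash
cat > h.py <<'E'
import numpy as np
from cell import r,camera,camera_info
from scipy.spatial.transform import Rotation as R
def ext(n,s=None):
    i=camera_info(n)
    if n!="wrist": return i,i["extrinsics"]
    T=np.eye(4);T[:3,:3]=R.from_rotvec(s["eef_rot"]).as_matrix();T[:3,3]=s["position"]
    return i,T@i["tool_from_camera"]
def onplane(n,u,v,z,s=None):
    i,E=ext(n,s);d=E[:3,:3]@[(u-i["cx"])/i["fx"],-(v-i["cy"])/i["fy"],-1]
    return E[:3,3]+d*(z-E[2,3])/d[2]
E
python3 - <<'E'
from h import *
import cv2
for n,l in(("scene",[(405,200,.16),(368,261,.037),(259,212,.022),(280,152,.16)]),("side",[(385,212,.16),(329,277,.037),(250,210,.022),(288,152,.16)])):
    for u,v,z in l: print(n,onplane(n,u,v,z).round(3))
print(R.from_rotvec(r.get_state()["eef_rot"]).as_matrix().round(3))
a=cv2.imread("pics/scene0.png")[165:275,340:450];b=cv2.imread("pics/side0.png")[190:300,330:440]
cv2.imwrite("pics/c.png",cv2.resize(np.hstack([a,b]),(800,400),interpolation=cv2.INTER_CUBIC))
E
```

```text
scene [ 0.51  -0.188  0.16 ]
scene [ 0.4   -0.172  0.037]
scene [0.377 0.182 0.022]
scene [0.485 0.199 0.16 ]
side [ 0.511 -0.187  0.16 ]
side [ 0.402 -0.173  0.037]
side [0.379 0.183 0.022]
side [0.497 0.196 0.16 ]
[[-0.965  0.262 -0.001]
 [ 0.262  0.965 -0.001]
 [ 0.    -0.002 -1.   ]]
```

View pics/c.png

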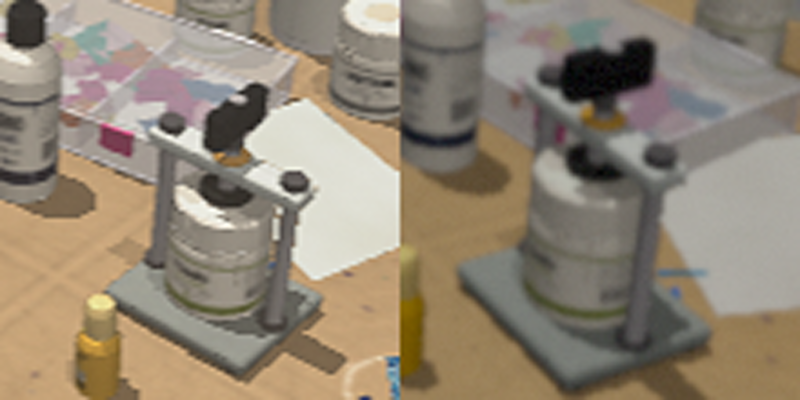

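The crop shows the near clamp's black bar centred at about (235,118) in the left half and (610,70) in the right half, running obliquely across the bridge. I'll travel above it and look with the wrist camera.

```bash
python3 -m handwheel '[[[0,0,0],[-2.6,-3.1,-0.4],0],[[0,0,0],[-2.6,-3.1,-0.4],0],[[0,0,0],[-2.6,-3.1,-0.4],0],[[0,0,0],[-2.6,-3.1,-0.4],0],[[0,0,0],[-2.6,-3.1,-0.4],0]]'
python3 -m handwheel '[[[0,0,0],[-2.6,-3.1,-0.4],0],[[0,0,0],[-2.6,-3.1,-0.4],0],[[0,0,0],[-2.6,-3.1,-0.4],0],[[0,0,0],[-2.6,-3.1,-0.4],0],[[0,0,0],[-2.6,-3.1,-0.4],0]]'
```

```text
time_s: 0.52
position: [0.2353, 0.3696, 0.2724]
eef_rot: [-0.413, -3.114, 0.001]
contact_force: [1.1, 0.1, 0.9]
gripper_width: 1.002
grasp_force: 0.0
time_s: 0.93
position: [0.3203, 0.186, 0.2928]
eef_rot: [0.414, 3.114, 0.0]
contact_force: [1.1, -0.3, 0.3]
gripper_width: 1.001
grasp_force: 0.0
```

```bash
python3 -m handwheel '[[[0,0,0],[-2.6,-3.1,-0.2],0],[[0,0,0],[-2.6,-3.1,-0.2],0],[[0,0,0],[-2.6,-3.1,-0.2],0],[[0,0,0],[-2.6,-3.1,-0.2],0],[[0,0,0],[-2.6,-3.1,-0.2],0]]'
python3 -m handwheel '[[[0,0,0],[-2.6,-3.1,0],0],[[0,0,0],[-2.6,-3.1,0],0],[[0,0,0],[-2.6,-3.1,0],0],[[0,0,0],[-1.8,-2.2,0],0],[[0,0,0],[0,0,0],0]]'
python3 - <<'E'
from h import *
import cv2
s=r.get_state();p,d=camera("wrist")
print(s["position"],s["q"].round(3));np.savez("w1.npz",**s)
cv2.imwrite("pics/w1.png",p[:,:,::-1])
E
```

```text
time_s: 1.35
position: [0.4053, 0.002, 0.3027]
eef_rot: [0.416, 3.114, 0.0]
contact_force: [0.8, 0.9, 0.2]
gripper_width: 1.001
grasp_force: 0.0
time_s: 1.77
position: [0.4688, -0.1365, 0.302]
eef_rot: [-0.422, -3.113, 0.002]
contact_force: [-0.2, 0.2, 0.5]
gripper_width: 1.001
grasp_force: 0.0
[ 0.46876788 -0.13653234  0.30198142] [-5.260e-01 -5.700e-02  1.758e+00 -1.000e-03  1.441e+00 -1.828e+00]
```

View pics/w1.png

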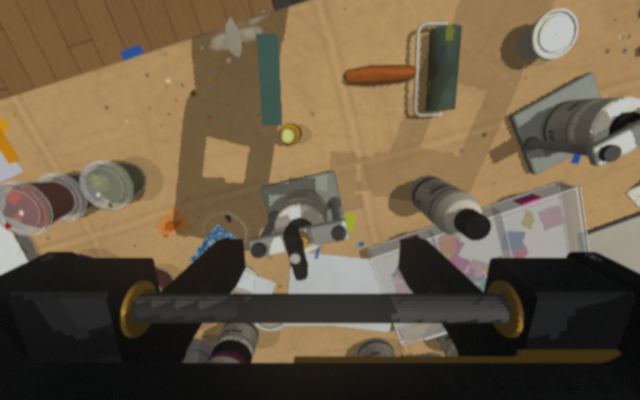

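The wrist view shows the bar from about (291,222) to (302,276), with the bridge ends at (258,248) and (338,232) and the dropper at (290,133). I'll enlarge this region for a closer reading.

Run:
```python
from h import *
import cv2
a=cv2.imread("pics/w1.png")[205:295,240:360]
cv2.imwrite("pics/w1c.png",cv2.resize(a,(720,540),interpolation=cv2.INTER_CUBIC))
s=dict(np.load("w1.npz"))
for p in[(291,222,.174),(302,276,.174),(296,249,.174),(258,248,.137),(338,232,.137)]:print(onplane("wrist",*p,s).round(4))
```

```text
[ 0.4847 -0.1714  0.174 ]
[ 0.545  -0.1781  0.174 ]
[ 0.5138 -0.1752  0.174 ]
[ 0.5175 -0.2254  0.137 ]
[ 0.5227 -0.1315  0.137 ]
```

View pics/w1c.png

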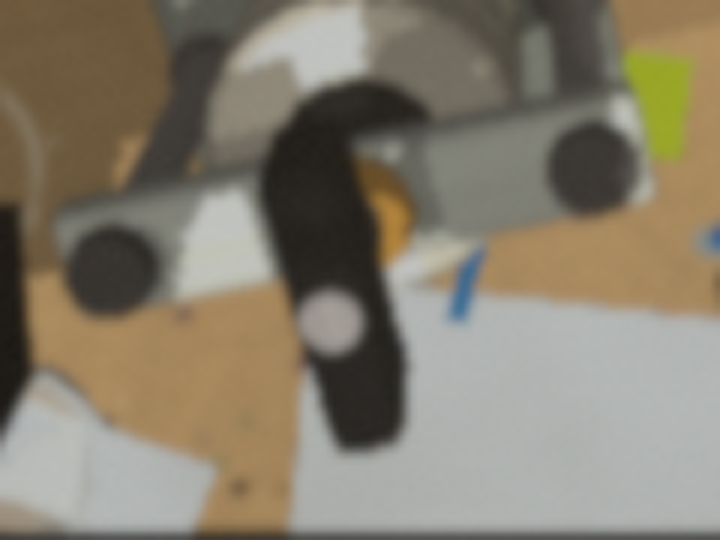

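Run:
```python
from h import *
s=dict(np.load("w1.npz"))
P=[onplane("wrist",*p,.174,s) for p in[(295.5,258.7),(301.3,278.3),(289.7,239)]]
for p in P:print(p.round(4))
d=P[1]-P[2];print(np.linalg.norm(d),np.degrees(np.arctan2(d[1],d[0])))
print(onplane("scene",405.5,192.5,.174),onplane("side",386.4,203.7,.174))
M=R.from_rotvec(s["eef_rot"]).as_matrix();print(M.round(3),np.degrees(np.arctan2(M[1,0],M[0,0])),M.T@(P[0]-s["position"]))
```

```text
[ 0.5241 -0.1788  0.174 ]
[ 0.5475 -0.1796  0.174 ]
[ 0.5017 -0.178   0.174 ]
0.045829977865537164 -1.9300850674886316
[ 0.51805533 -0.18272667  0.174     ] [ 0.51704603 -0.1814912   0.174     ]
[[-0.964  0.266 -0.001]
 [ 0.266  0.964 -0.001]
 [ 0.    -0.001 -1.   ]] 164.57102129241264 [-0.06463464 -0.02589623  0.12798859]
```

Bar centre is about (0.521, -0.180) with its long axis near -2°. I'll centre over it, turn so that y is across the bar, part-close the gripper and take a look.

```bash
python3 -m handwheel '[[[0,0,0],[-3.1,-1.4,0],0.4],[[0,0,0],[-3.1,-1.4,0],0.4],[[0,0,-6.7],[0,0,3],0.4],[[0,0,-6.7],[0,0,3],0.4],[[0,0,0],[0,0,0],0.4]]'
python3 -m handwheel '[[[0,0,0],[0,0,0],0.4],[[0,0,0],[0,0,0],0.4]]'
python3 - <<'E'
from h import *
import cv2
s=r.get_state();p,d=camera("wrist")
M=R.from_rotvec(s["eef_rot"]).as_matrix();print(M.round(3),s["position"],s["q"].round(3));np.savez("w2.npz",**s)
cv2.imwrite("pics/w2.png",p[:,:,::-1])
E
```

```text
time_s: 2.23
position: [0.5171, -0.1723, 0.2365]
eef_rot: [-0.041, -3.132, -0.009]
contact_force: [-1.3, 1.4, -0.4]
gripper_width: 0.643
grasp_force: 0.0
time_s: 2.4
position: [0.5205, -0.1745, 0.2442]
eef_rot: [0.052, 3.14, -0.001]
contact_force: [-0.1, 0.1, 0.3]
gripper_width: 0.602
grasp_force: 0.0
[[-0.999  0.033  0.001]
 [ 0.033  0.999 -0.   ]
 [-0.001 -0.    -1.   ]] [ 0.52050759 -0.17448599  0.24418113] [-0.54   0.13   1.683  0.     1.328 -2.077]
```

View pics/w2.png

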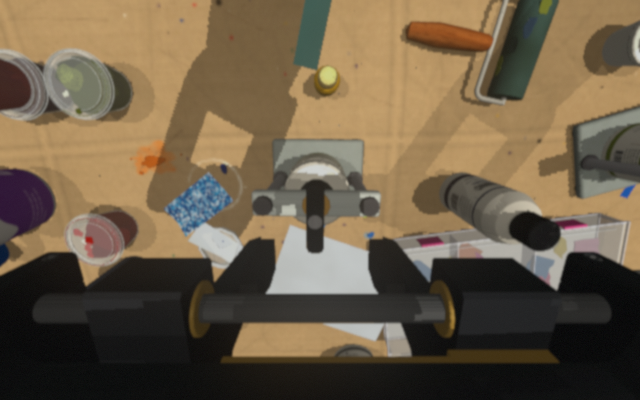

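The bar is now upright in the picture, with its dot at (315,222) and far end at (316,250), midway between the fingers. The bottle on the right, at (540,230), is clear of them.

Run:
```python
from h import *
s=dict(np.load("w2.npz"));M=R.from_rotvec(s["eef_rot"]).as_matrix()
for p in[(315,222,.174),(316,250,.174),(263,206,.137),(370,206,.137)]:
    P=onplane("wrist",*p,s);print(P.round(4),(M.T@(P-s["position"])*100).round(2))
```

```text
[ 0.5234 -0.1791  0.174 ] [-0.29 -0.45  7.02]
[ 0.5469 -0.1792  0.174 ] [-2.64 -0.38  7.02]
[ 0.5207 -0.2259  0.137 ] [-0.18 -5.14 10.72]
[ 0.5238 -0.1311  0.137 ] [-0.18  4.35 10.72]
```

```bash
python3 -m handwheel '[[[0,0,0],[-0.2,-0.4,1.6],0.4],[[0,0,0],[0,0,1.7],0.4],[[0,0,0],[0,0,1.7],0.4],[[0,0,0],[0,0,1.7],0.4],[[0,0,0],[0,0,1.6],0.4]]'
python3 -m handwheel '[[[0,0,0],[0,0,0],0.4],[[0,0,0],[0,0,0],0.7],[[0,0,0],[0,0,0],0.9],[[0,0,0],[0,0,0],0.95],[[0,0,0],[0,0,0],1]]'
python3 -m handwheel '[[[0,0,0],[0,0,0],1],[[0,0,0],[0,0,0],1],[[0,0,0],[0,0,0],1],[[0,0,0],[0,0,0],1],[[0,0,0],[0,0,0],1]]'
```

```text
time_s: 2.87
position: [0.5232, -0.1796, 0.1614]
eef_rot: [0.051, 3.138, -0.003]
contact_force: [0.4, 0.5, -1.1]
gripper_width: 0.599
grasp_force: 0.0
time_s: 3.28
position: [0.523, -0.1797, 0.1614]
eef_rot: [0.049, 3.139, -0.002]
contact_force: [0.4, 0.6, -0.1]
gripper_width: 0.319
grasp_force: 0.0
time_s: 3.7
position: [0.5224, -0.1798, 0.1603]
eef_rot: [0.049, 3.14, -0.002]
contact_force: [-1.0, -2.3, 4.8]
gripper_width: 0.157
grasp_force: 30.0
```

```bash
S='from cell import r;s=r.get_state();print(s["torque"].round(3),s["eef_rot"].round(4),s["q"][5])'; python3 -c "$S"; python3 -m handwheel '[[[0,0,1.5],[0,0,0],1],[[0,0,1.5],[0,0,0],1],[[0,0,1],[0,0,0],1],[[0,0,0],[0,0,0],1],[[0,0,0],[0,0,0],1]]'; python3 -c "$S"
```

```text
[-0.31   0.27  -0.085] [ 4.8900e-02  3.1405e+00 -1.5000e-03] -2.0855951988596666
time_s: 4.12
position: [0.5226, -0.1798, 0.1603]
eef_rot: [0.156, 3.137, -0.002]
contact_force: [0.2, -3.4, 5.0]
gripper_width: 0.16
grasp_force: 30.9
[-0.433  0.118  0.638] [ 1.5630e-01  3.1366e+00 -1.9000e-03] -2.016907227807764
```

The moment rose to 0.64 N m, against 0.12 N m of friction, so clockwise is blocked. I'll go the other way.

```bash
S='from cell import r;s=r.get_state();print(s["torque"].round(3),s["eef_rot"].round(4),s["q"][5])'; python3 -m handwheel '[[[0,0,-2],[0,0,0],1],[[0,0,-2],[0,0,0],1],[[0,0,-2],[0,0,0],1],[[0,0,-2],[0,0,0],1],[[0,0,0],[0,0,0],1]]'; python3 -c "$S"; python3 -m handwheel '[[[0,0,-2],[0,0,0],1],[[0,0,-2],[0,0,0],1],[[0,0,-2],[0,0,0],1],[[0,0,0],[0,0,0],1],[[0,0,0],[0,0,0],1]]';  python3 -c "$S"
```

```text
time_s: 4.53
position: [0.5225, -0.1798, 0.1603]
eef_rot: [-0.063, 3.14, -0.001]
contact_force: [-0.8, -3.0, 4.9]
gripper_width: 0.156
grasp_force: 30.0
[-0.429  0.049 -0.003] [-6.3100e-02  3.1398e+00 -1.2000e-03] -2.1572533243446
time_s: 4.95
position: [0.5225, -0.1798, 0.1603]
eef_rot: [-0.225, 3.132, -0.001]
contact_force: [-1.1, -3.3, 5.3]
gripper_width: 0.157
grasp_force: 30.0
[-0.407  0.077 -0.001] [-2.2500e-01  3.1324e+00 -1.2000e-03] -2.2603964732004176
```

It moves freely anticlockwise (about 10° so far). I'll continue by 40°.

```bash
S='from cell import r;s=r.get_state();print(s["torque"].round(3),s["eef_rot"].round(4),s["q"][5])'; python3 -m handwheel '[[[0,0,-4],[0,0,0],1],[[0,0,-4],[0,0,0],1],[[0,0,-4],[0,0,0],1],[[0,0,-4],[0,0,0],1],[[0,0,-4],[0,0,0],1]]'; python3 -c "$S"; python3 -m handwheel '[[[0,0,-4],[0,0,0],1],[[0,0,-4],[0,0,0],1],[[0,0,-4],[0,0,0],1],[[0,0,-4],[0,0,0],1],[[0,0,-4],[0,0,0],1]]';  python3 -c "$S"
```

```text
time_s: 5.37
position: [0.5225, -0.1797, 0.1603]
eef_rot: [-0.77, 3.045, -0.001]
contact_force: [-1.0, -2.1, 5.7]
gripper_width: 0.155
grasp_force: 30.0
[-0.311  0.112 -0.108] [-7.7020e-01  3.0447e+00 -1.4000e-03] -2.61255517152507
time_s: 5.78
position: [0.5225, -0.1797, 0.1603]
eef_rot: [-1.287, 2.865, -0.001]
contact_force: [-0.7, -3.1, 5.7]
gripper_width: 0.16
grasp_force: 30.0
[-0.205  0.138 -0.146] [-1.2873e+00  2.8650e+00 -1.3000e-03] -2.9616287321649666
```

```bash
python3 -m handwheel '[[[0,0,0],[0,0,0],1],[[0,0,0],[0,0,0],0.5],[[0,0,0],[0,0,0],0.5],[[0,0,0],[0,0,0],0.5],[[0,0,0],[0,0,0],0.5]]'
python3 -m handwheel '[[[0,0,0],[0,0,0],0.5],[[0,0,0],[0,0,-1.5],0.5],[[0,0,0],[0,0,-2.5],0.5],[[0,0,0],[0,0,-3],0.5],[[0,0,0],[0,0,-3],0.5]]'
python3 -m handwheel '[[[0,0,4],[0,0,-1],0.5],[[0,0,0],[0,0,0],0.5],[[0,0,0],[0,0,0],0.5]]'
python3 - <<'E'
from h import *
import cv2
s=r.get_state();p,d=camera("wrist");np.savez("w3.npz",**s)
M=R.from_rotvec(s["eef_rot"]).as_matrix();print(np.degrees(np.arctan2(M[1,0],M[0,0])))
cv2.imwrite("pics/w3.png",p[:,:,::-1])
E
```

```text
time_s: 6.2
position: [0.5217, -0.1788, 0.159]
eef_rot: [1.283, -2.867, -0.002]
contact_force: [-0.8, 1.1, -0.2]
gripper_width: 0.437
grasp_force: 0.0
time_s: 6.62
position: [0.5216, -0.1789, 0.2601]
eef_rot: [1.283, -2.867, -0.003]
contact_force: [-0.5, -0.0, -0.4]
gripper_width: 0.493
grasp_force: 0.0
time_s: 6.87
position: [0.5222, -0.1793, 0.2698]
eef_rot: [-1.185, 2.909, -0.001]
contact_force: [0.3, 0.2, -0.2]
gripper_width: 0.501
grasp_force: 0.0
-135.67892363246116
```

View pics/w3.png

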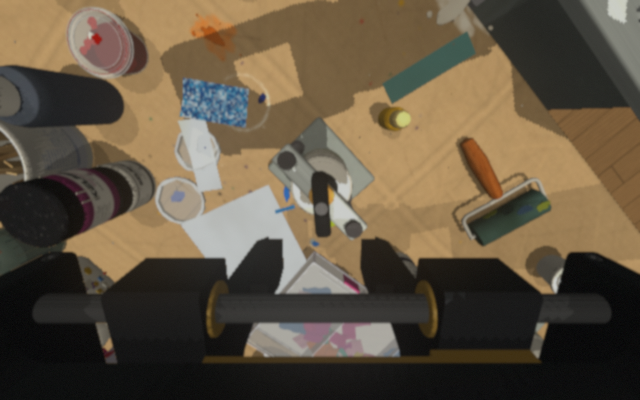

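The bar (320,190)–(322,232) turned with the tool, by nearly 48° relative to the bridge. The dropper at (396,119) is upright and the gripper is clear.

```bash
python3 -c "
from cell import job
print(job.hand_in())"
```

```text
the job is handed in; nothing more can be done
None
```

I loosened the clamp behind the dropper bottle: clockwise was blocked, so I turned its grip about 48° (0.84 rad) anticlockwise, let go and handed the job in. The other clamp, the dropper bottle and the paint pot were not touched; no judging result came back.

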